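# Shift the die carriage of a snap press

### The arm

A 6-joint arm with a two-finger parallel gripper is mounted at the origin on the work surface. World frame = base frame: x ahead of the robot, y to its left, z up, the work surface at z = 0. Lengths are in m, angles in rad, forces in N, time in s.
With the tool pointing down it reaches from about 0.375 to 0.925 m from the base axis. Payload 5.7 kg.
Tool frame: the origin (TCP) lies where the fingers leave the gripper's body, on its centre line; the fingertips stand 80 mm ahead of it and the grasp point (between the pads) lies 61 mm ahead of it; z points along the fingers, x is the direction in which the jaws open and shut, and the axes are right-handed (so a half turn about z gives the same grasp; the last joint's range is limited). The gripper opens to 88 mm and grips with 3 to 60 N. Pads are 20 mm wide; open, the fingers measure 115 mm over their backs; the gripper's body (75 mm by 178 mm) begins 61 mm behind the grasp point.
Start: joints at [-0.115, 0.359, 1.51, -0, 1.272, -0.115], TCP at [0.6, -0, 0.303] pointing down, gripper open.
Joint ranges: [-2.97, 2.97], [-1.01, 2.36], [0.21, 2.38], [-0.96, 4.11], [0.2, 2.71], [-2.98, 2.98]. Speed limits (rad/s): [2.39, 2.39, 3.14, 3.14, 3.14, 3.14].

### API

Orientations are given as a rotation vector (axis times angle).
In Python, from station import robot gives the robot as it stands.
- The arm moves only by the shell command python3 -m handwheel 'ROWS' [FORCE]. ROWS is a JSON object of lists of equal length, an entry for each row: "claw": the finger opening in cm, from 0 to 8.78; "xyz": the shift along the tool's x, y, z in cm, a list of three; "roll": the turn about the tool's z in rad. In form: {"claw": [claw, ...], "xyz": [[dx, dy, dz], ...], "roll": [roll, ...]}. A call has 1 to 8 rows; each row shifts and turns the commanded pose from where the row before left it, along the tool's axes as they then stand; what a row does not reach is not made up. A row lasts 1/10 s, in which the tool goes at most 50 mm and 8.59 degrees, less where a joint would pass 70% of its speed; a pose out of reach is approached as far as the arm can. A call is refused whole if a number of a shift passes 5 or a number of a turn 0.15, either way. A call with a gripper value outside its range is refused whole. The fingers move at their own pace and stop on an object; FORCE is the grip in N (left out, the last holds). Time passes only in rows, so rows that do not move let the fingers close. It gives the time, the measured TCP pose, the force and the opening at its end, in the units of the state.
- robot.state(): the state, without advancing time (a new reading comes with each control period).
- robot.camera(name): name is "scene" or "side" or "wrist"; returns a dict with "image" (480x640x3 uint8, red, green, blue), "K" (3x3 intrinsics, pixels), "rvec" (rotation vector, rad) and "tvec" (3), from world to camera coordinates, as OpenCV has them. Camera axes: x right, y down, z forward; pixel columns grow to the right and rows downward; lengths in m; the calibration is good to about 2 mm. A picture is of the moment at which its call begins. There is no depth.
- robot.sign_off(): hands the job in, once; it reports no verdict.
The state is a dict: "t": time; "q": joint angles; "joint_velocities": joint speeds; "joint_efforts": joint torques, N m; "tcp_pos": TCP position; "tool_rot": TCP orientation; "wrist_force": force on the tool from outside, world axes, zero at the start; "wrist_torque": the same for the moment, N m; "grip_width": finger opening in m.
Only numpy, scipy, OpenCV 4.12 (cv2) and the standard library are available. Lean on these libraries where they do the work, as an engineer would, in place of code of your own. Each camera call takes 0.05 s, during which the arm holds its last target. There are 200 camera calls.

### The job

First clear the thread spool off the snap press's track and stand it upright in the cardboard tray. Then pull the brake knob straight out until it clicks into its on position, slide the carriage along until its die is centred right under the ram, and let go of it; finally push the brake knob fully home so the carriage is locked there. Never shift the carriage while the knob is in, and leave the twine, the pin dish and the scissors where they are.

Things in the scene. Friction and masses are not known exactly. Their poses are not given: they have to be found in the camera images.
- brake_knob (a joint): Travel in m of the push-pull brake knob: 0 = fully home (brake on), 0.020 = end stop, pulled right out (on position; 0.017 or more counts as out). 2 to 6 N move it: a sprung detent resists in mid-travel, and it stays at either end. No return spring.
- knob_grip (a point): Grip point on the knob's axis; moves with the knob: a black round head 30 mm across, 21 mm thick, on a 12 mm stem, mid sloping front panel of the press. +z = pull-out direction, leaning 40 degrees from vertical towards the robot; y = level, parallel to the track. Flat outer face 9 mm further out, head's back 12 mm below. Knob home: the point is 28 mm off the panel. Take it with the tool tilted along z.
- guide_bar (a point): Middle of a fixed level steel bar, 12 mm square, above the panel, parallel to the track, on two posts 162 mm apart (inner faces). It lies 22 mm beyond (+x) and 78 mm above the grip point of the knob when home, so a gripper straight down over the knob would hit it. Its top is 150 mm above the table. Axes as the press's: x away from the robot, y along the track, z up.
- carriage (a joint): Travel in m of the die carriage along the press's +y axis (ram's +y), 0 to 0.27. It starts near 0 and stays where it is left; about 3 N move it. The brake does not block it physically, but moving it with the knob in counts as a fault.
- handle_grip (a point): Point on the axis of the carriage's upright black handle, 14 mm (x) by 18 mm (y, slide direction) by 46 mm tall; 18 mm below its top, 28 mm above the flat carriage, 122 mm above the table. It stands 60 mm in front (-x) of the die and 53 mm behind the guide bar. Axes as the press's: x away from the robot, y along the track, z up.
- die (a point): Top centre of the round die (34 mm across, brass pin in its middle) on the carriage, 104 mm above the table. Axes as the press's. The carriage plate is 66 mm (x) by 60 mm (y).
- ram (a point): Centre of the underside of the ram, a 16 mm steel rod pointing down from the press head's arm, 118 mm above the table. Axes as the press's; y = slide direction: the die is centred when at the ram's y in this frame (14 mm below it). The arm is 26 mm wide (y), ends 10 mm in front (-x) of the ram's axis, and is 154 to 180 mm above the table; its column, 36 mm wide, stands behind.
- spool: Wooden thread spool standing on the track between carriage and ram: 40 mm across the end flanges (6 mm thick), 36 mm between, 50 mm tall, about 60 g. Origin at the centre of its underside, z its axis. The track's deck is 80 mm above the table. The ram is at least 65 mm away along the track; fingers closing across the track (press's x) have the most room.
- tray_in (a point): Centre of the inner floor of the open square cardboard tray, 130 by 130 mm outside, 120 by 120 mm inside, floor 5 mm above the table, walls 30 mm high and 5 mm thick. Fixed to the table.
- twine: Bystander: ball of brown twine 84 mm in diameter, 68 mm tall, origin at its underside. Leave it.
- pin_dish: Bystander: small square white dish, 70 by 70 by 25 mm, origin at its underside. Leave it.
- scissors: Bystander: scissors about 165 mm long lying flat, origin between blades and handles, x along the blades. Leave them.

How it is judged:
By the outcome, as a careful person would: the job done as asked, in the order asked, and still so for the second after the job is handed in, with the robot touching nothing.
It also fails if it takes over 72 s, if anything falls off the work surface, if the arm or the gripper's body presses on something with over 40 N, if the wrist force passes 120 N, or if a joint passes its speed limit or range.

## Working session

There is one attempt and no reset: what is moved stays moved. The work goes in short steps, Python scripts to look and compute and a shell command to move; the robot and the scene stay as the last step left them, time stands still between calls to the robot, and variables do not carry over. Pictures are saved under pics/ and viewed, about 8 in all and at most 12, crops included, and the job is handed in when it is done.

```bash
ls; mkdir -p pics
python3 - <<'E'
from station import robot
import cv2
print(robot.state())
for n in("scene","side"):
    c=robot.camera(n);cv2.imwrite(f"pics/{n}0.png",c["image"][:,:,::-1]);print(n,c["K"],c["rvec"],c["tvec"])
E
```

```text
pics
{'t': 0.0, 'q': array([-1.15074515e-01,  3.59461109e-01,  1.51141034e+00, -2.29820417e-05,
        1.27250288e+00, -1.15098037e-01]), 'joint_velocities': array([-0.0012072 , -0.00044834,  0.0008506 , -0.00026919, -0.00086715,
        0.00105481]), 'joint_efforts': array([-2.01257943e-03, -5.15376234e+01, -2.70722097e+01,  6.73234044e-02,
        3.48843460e-02, -1.61260368e-04]), 'tcp_pos': array([5.99460469e-01, 6.33221717e-05, 3.01844013e-01]), 'tool_rot': array([-3.14140864e+00, -4.75862877e-05,  2.78393565e-03]), 'wrist_force': array([0.10586154, 0.84739539, 0.48419958]), 'wrist_torque': array([0.01177308, 0.0255537 , 0.00738997]), 'grip_width': 0.08748631832623742}
scene [[456.63767731   0.         321.71310101]
 [  0.         456.63767731 240.04775687]
 [  0.           0.           1.        ]] [ 1.54621052  1.82601408 -0.89236458] [ 0.07997024 -0.27458185  1.41932231]
side [[544.45583425   0.         317.60010334]
 [  0.         544.45583425 233.63056079]
 [  0.           0.           1.        ]] [ 2.19208071 -0.33707575  0.13860337] [-0.54719758  0.20403024  1.06195439]
```

View pics/scene0.png

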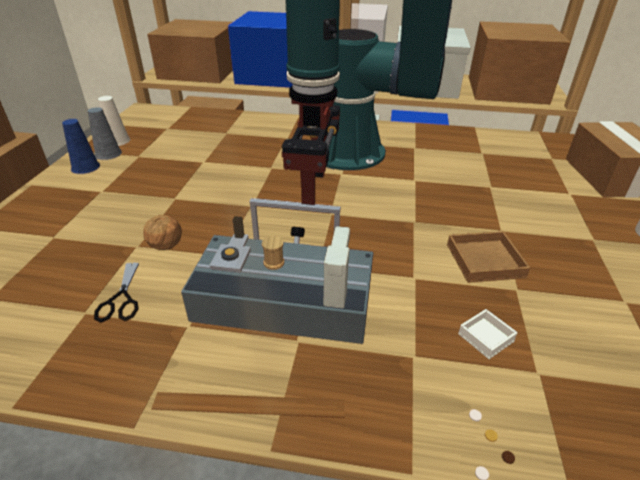

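View pics/side0.png

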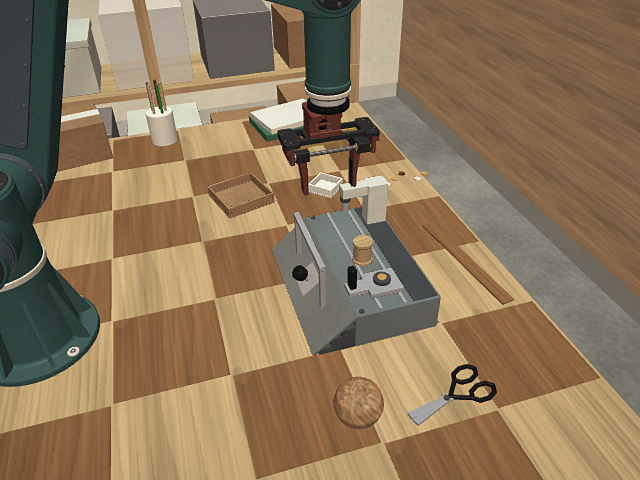

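Scene: spool about (274,252), die (230,253), handle (238,228), knob (297,233), ram arm (338,260), tray (487,256). Side: knob (300,273), spool (362,249), die (382,279), handle (352,277). I'll enlarge both.

Run:
```python
import cv2
a=cv2.imread("pics/scene0.png")[190:340,180:380]
cv2.imwrite("pics/a.png",cv2.resize(a,None,fx=4,fy=4,interpolation=cv2.INTER_CUBIC))
b=cv2.imread("pics/side0.png")[170:320,260:460]
cv2.imwrite("pics/b.png",cv2.resize(b,None,fx=4,fy=4,interpolation=cv2.INTER_CUBIC))
```

```text
(no output)
```

View pics/a.png

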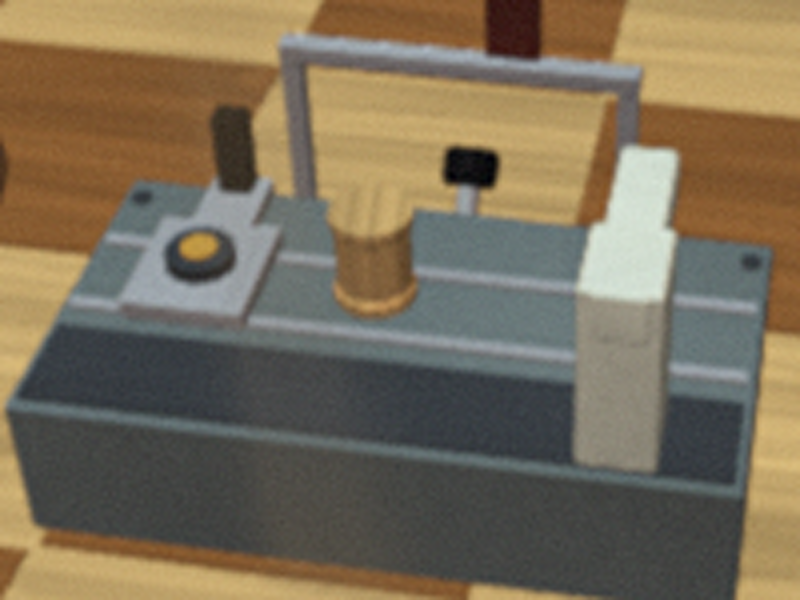

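View pics/b.png

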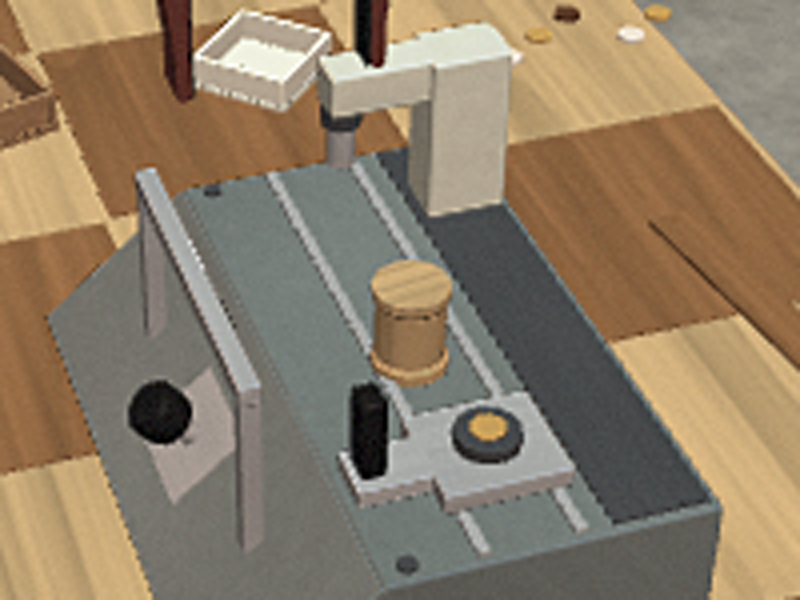

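Crops give (scene/side, crop px): bar ends (290,40),(640,70)/(147,172),(250,388); knob (470,167)/(160,412); die (200,250)/(487,430); handle top (233,110)/(368,388); spool top (372,200)/(411,282); ram underside side (341,162); arm front edge scene (625,150),(678,152).

```bash
cat > h.py <<'E'
import numpy as np,cv2
from scipy.optimize import least_squares
C={"scene":(np.array([[456.63767731,0,321.71310101],[0,456.63767731,240.04775687],[0,0,1]]),np.array([1.54621052,1.82601408,-0.89236458]),np.array([0.07997024,-0.27458185,1.41932231])),
"side":(np.array([[544.45583425,0,317.60010334],[0,544.45583425,233.63056079],[0,0,1]]),np.array([2.19208071,-0.33707575,0.13860337]),np.array([-0.54719758,0.20403024,1.06195439]))}
def ray(c,uv):
    K,r,t=c; R=cv2.Rodrigues(r)[0]; return -R.T@t, R.T@np.linalg.inv(K)@[*uv,1]
def plane(c,uv,z):
    o,d=ray(c,uv); return (o+d*(z-o[2])/d[2]).round(4)
def proj(c,p):
    return cv2.projectPoints(np.atleast_2d(np.array(p,float)),c[1],c[2],c[0],None)[0][:,0].round(1)
def tri(a,b):
    (o,d),(p,e)=a,b; s=np.linalg.lstsq(np.c_[d,-e],p-o,rcond=None)[0]
    return ((o+d*s[0]+p+e*s[1])/2).round(4), np.linalg.norm(o+d*s[0]-p-e*s[1]).round(4)
S=lambda u,v:(180+u/4,190+v/4)
D=lambda u,v:(260+u/4,170+v/4)
E
python3 - <<'E'
from h import *
for n,a,b,z in[("barL",(290,40),(250,388),.150),("barR",(640,70),(147,172),.150),("knob",(470,167),(160,412),None),("die",(200,250),(487,430),.104),("handle",(233,110),(368,388),.14),("spooltop",(372,200),(411,282),.130),("spoolbot",None,(410,362),.08),("ram",None,(341,162),.118),("armL",(625,150),(320,62),.18),("armR",(678,152),(330,84),.18)]:
    print(n,a and tri(ray(C["scene"],S(*a)),ray(C["side"],D(*b))),z and a and plane(C["scene"],S(*a),z),z and plane(C["side"],D(*b),z))
for uv in[(449,236),(509,234),(527,269),(464,279)]: print("tray rim",plane(C["scene"],uv,.03))
for uv in[(208,187),(265,174),(274,199),(219,216)]: print("tray rim side",plane(C["side"],uv,.03))
E
```

```text
barL (array([ 0.5429, -0.136 ,  0.1473]), np.float64(0.0013)) [ 0.5461 -0.1343  0.15  ] [ 0.5422 -0.1398  0.15  ]
barR (array([0.5427, 0.0419, 0.1496]), np.float64(0.001)) [0.5426 0.0422 0.15  ] [0.5427 0.0405 0.15  ]
knob (array([ 0.5221, -0.0486,  0.065 ]), np.float64(0.0016)) None None
die (array([ 0.6563, -0.1499,  0.101 ]), np.float64(0.0016)) [ 0.6607 -0.1488  0.104 ] [ 0.6545 -0.1522  0.104 ]
handle (array([ 0.5968, -0.1481,  0.1411]), np.float64(0.0022)) [ 0.5966 -0.1491  0.14  ] [ 0.5968 -0.1456  0.14  ]
spooltop (array([ 0.6467, -0.0683,  0.1331]), np.float64(0.0011)) [ 0.6421 -0.0692  0.13  ] [ 0.6483 -0.0653  0.13  ]
spoolbot None None [ 0.6486 -0.0671  0.08  ]
ram None None [0.6559 0.0611 0.118 ]
armL (array([0.6457, 0.0526, 0.1827]), np.float64(0.0138)) [0.6515 0.0488 0.18  ] [0.6458 0.0674 0.18  ]
armR (array([0.6468, 0.0673, 0.1719]), np.float64(0.0131)) [0.649  0.0717 0.18  ] [0.6437 0.0453 0.18  ]
tray rim [0.4339 0.2792 0.03  ]
tray rim [0.4027 0.4142 0.03  ]
tray rim [0.5219 0.4313 0.03  ]
tray rim [0.5753 0.3005 0.03  ]
tray rim side [0.3916 0.4015 0.03  ]
tray rim side [0.5492 0.4181 0.03  ]
tray rim side [0.5441 0.2887 0.03  ]
tray rim side [0.3991 0.2582 0.03  ]
```

```bash
python3 -m handwheel '{"claw":[8.7,8.7,8.7,8.7],"xyz":[[1.6,2.2,0.5],[1.6,2.2,0],[1.6,2.3,0],[0,0,0]],"roll":[0,0,0,0]}' 20
python3 - <<'E'
from station import robot
import cv2,json
c=robot.camera("wrist");cv2.imwrite("pics/w1.png",c["image"][:,:,::-1]);print(c["K"].tolist(),c["rvec"].tolist(),c["tvec"].tolist())
json.dump([c["K"].tolist(),c["rvec"].tolist(),c["tvec"].tolist()],open("w1.json","w"))
E
```

```text
t: 0.5
tcp_pos: [0.6496, -0.0697, 0.297]
tool_rot: [3.14, -0.003, 0.001]
wrist_force: [0.2, 0.0, -0.3]
grip_width: 0.0871
[[419.54595445295826, 0.0, 321.1848744642681], [0.0, 419.54595445295826, 240.25814976262188], [0.0, 0.0, 1.0]] [-2.8773231986538073, 0.003532608594996714, -8.993416652696451e-05] [-0.6507977281488195, -0.09707677913182539, 0.3663161772390739]
```

View pics/w1.png

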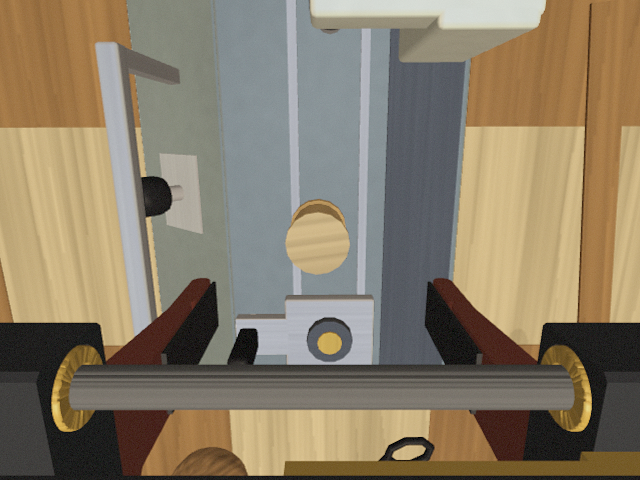

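Wrist view: spool top centre (317,243), die (329,341), handle top about (244,345), bar left edge (97,45)–(135,335), ram peeping at (331,28), rail lines at x≈292→296 and 364→362.

```bash
cat >> h.py <<'E'
import json
def W(f): return tuple(np.array(v) for v in json.load(open(f)))
E
python3 - <<'E'
from h import *
w=W("w1.json")
for n,uv,z in[("spool",(317.5,243),.13),("die",(329,341),.104),("ramtip",(331,30),.118),("rail1a",(292,5),.082),("rail1b",(297,280),.082),("rail2a",(365,35),.082),("rail2b",(362,280),.082),("armcorner",(311,26),.154),("armcorner R",(438,26),.154),("deckedge a",(215,5),.08),("deckedge b",(232,360),.08),("plateL",(286,297),.092),("plateR",(373,296),.092),("barend",(97,45),.15),("bar low",(133,330),.15)]: print(n,plane(w,uv,z))
E
```

```text
spool [ 0.6483 -0.0688  0.13  ]
die [ 0.6561 -0.1499  0.104 ]
ramtip [0.6565 0.0534 0.118 ]
rail1a [0.6324 0.0753 0.082 ]
rail1b [ 0.6323 -0.111   0.082 ]
rail2a [0.6793 0.0577 0.082 ]
rail2b [ 0.6812 -0.1111  0.082 ]
armcorner [0.6459 0.0479 0.154 ]
armcorner R [0.7079 0.0478 0.154 ]
deckedge a [0.5828 0.0759 0.08  ]
deckedge b [ 0.5789 -0.1797  0.08  ]
plateL [ 0.6246 -0.1205  0.092 ]
plateR [ 0.6886 -0.1199  0.092 ]
barend [0.5382 0.0403 0.15  ]
bar low [ 0.5374 -0.1172  0.15  ]
```

```bash
python3 -m handwheel '{"claw":[8.7,8.7,8.7,8.7,8.7,8.7],"xyz":[[-0.1,0,3.2],[0,-0.1,3.2],[0,0,3],[0,0,2],[0,0,1.4],[0,0,0]],"roll":[0,0,0,0,0,0]}' 20; python3 -m handwheel '{"claw":[3,3,3,3,3,3,3],"xyz":[[0,0,0],[0,0,0],[0,0,0],[0,0,0],[0,0,0],[0,0,0],[0,0,0]],"roll":[0,0,0,0,0,0,0]}' 20
```

```text
t: 1.15
tcp_pos: [0.6453, -0.065, 0.1676]
tool_rot: [-3.14, -0.001, 0.007]
wrist_force: [0.3, 0.1, 0.8]
grip_width: 0.087
t: 1.85
tcp_pos: [0.6472, -0.0661, 0.1698]
tool_rot: [3.142, -0.0, 0.001]
wrist_force: [-0.3, 0.3, 0.8]
grip_width: 0.0384
```

```bash
python3 -m handwheel '{"claw":[3,3,3,3,3,3,3],"xyz":[[0,0,-1],[0,0,-2],[0,0,-3],[0,0,-3],[0,0,-3],[0,0,-3],[0,0,0]],"roll":[0,0,0,0,0,0,0]}' 20; python3 -m handwheel '{"claw":[3,3,3,3,3,3,3,3],"xyz":[[-0.8,-2,0],[-1.4,-3,0],[-1.4,-3.5,0],[-1.4,-3.5,0],[-1.4,-3.5,0],[-1.4,-3.5,0],[-1.4,-3.5,0],[-1.4,-3.5,0]],"roll":[0,0,0,0,0,0,0,0]}' 20;  python3 -m handwheel '{"claw":[3,3,3,3,3,3,3],"xyz":[[-1.4,-3.5,0],[-1.4,-3.5,0],[-1.4,-3.5,0],[-1.2,-3,0],[-1,-1.5,0],[0,0,0],[0,0,0]],"roll":[0,0,0,0,0,0,0]}' 20
python3 - <<'E'
from station import robot
import cv2,json
c=robot.camera("wrist");cv2.imwrite("pics/w2.png",c["image"][:,:,::-1])
json.dump([c["K"].tolist(),c["rvec"].tolist(),c["tvec"].tolist()],open("w2.json","w"))
print(robot.state()['tcp_pos'],robot.state()['grip_width'])
E
```

```text
t: 2.55
tcp_pos: [0.6491, -0.0664, 0.3251]
tool_rot: [3.14, 0.0, 0.013]
wrist_force: [0.3, -0.3, -1.1]
grip_width: 0.0384
t: 3.35
tcp_pos: [0.5383, 0.1958, 0.3179]
tool_rot: [3.141, 0.0, -0.006]
wrist_force: [0.4, 0.0, -1.4]
grip_width: 0.0383
t: 4.05
tcp_pos: [0.4756, 0.3439, 0.3183]
tool_rot: [3.14, 0.002, -0.004]
wrist_force: [-0.7, -0.2, -0.5]
grip_width: 0.0384
[0.47622207 0.34347684 0.31861638] 0.038618166891402066
```

View pics/w2.png

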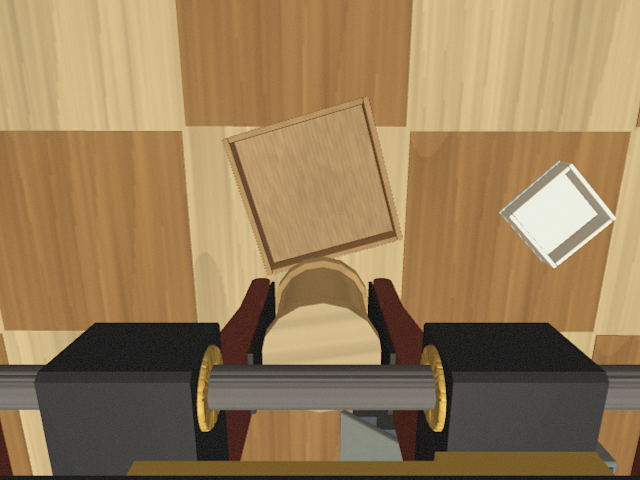

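Spool is held upright; tray rim corners at (223,139), (369,98), (402,239), (273,272).

Run:
```python
from h import *
w=W("w2.json")
p=np.array([plane(w,uv,.03) for uv in[(223,139),(369,98),(402,239),(273,272)]]);print(p,p.mean(0),[np.linalg.norm(p[i]-p[i-1]) for i in range(4)])
```

```text
[[0.3913 0.4037 0.03  ]
 [0.5157 0.4373 0.03  ]
 [0.5497 0.315  0.03  ]
 [0.4308 0.2829 0.03  ]] [0.471875 0.359725 0.03    ] [np.float64(0.12709402031567027), np.float64(0.12885775102802322), np.float64(0.12693813453804967), np.float64(0.12315689180878181)]
```

```bash
python3 -m handwheel '{"claw":[3,3,3,3,3,3,3],"xyz":[[-0.2,-0.8,2],[-0.2,-0.8,3.5],[0,0,4],[0,0,4],[0,0,4],[0,0,3],[0,0,0]],"roll":[0,0,0,0,0,0,0]}' 20; python3 -m handwheel '{"claw":[3,3,3,3],"xyz":[[0,0,1],[0,0,0.6],[0,0,0],[0,0,0]],"roll":[0,0,0,0]}' 20
```

```text
t: 4.8
tcp_pos: [0.4707, 0.3572, 0.1105]
tool_rot: [3.137, -0.003, -0.012]
wrist_force: [-1.0, -0.4, -1.7]
grip_width: 0.0386
t: 5.2
tcp_pos: [0.4736, 0.3603, 0.0997]
tool_rot: [-3.141, 0.0, -0.002]
wrist_force: [0.4, -0.3, 0.4]
grip_width: 0.0382
```

```bash
for i in 1; do python3 -m handwheel '{"claw":[3,3,3],"xyz":[[0,0,0.3],[0,0,0],[0,0,0]],"roll":[0,0,0]}' 20; done; python3 -m handwheel '{"claw":[3,3,3],"xyz":[[0,0,0.15],[0,0,0],[0,0,0]],"roll":[0,0,0]}' 20
```

```text
t: 5.5
tcp_pos: [0.473, 0.3601, 0.0959]
tool_rot: [-3.141, -0.0, -0.0]
wrist_force: [-0.5, 0.4, -0.5]
grip_width: 0.038
t: 5.8
tcp_pos: [0.4731, 0.3602, 0.0948]
tool_rot: [-3.141, -0.0, -0.001]
wrist_force: [-1.4, -1.0, 6.0]
grip_width: 0.0381
```

```bash
python3 -m handwheel '{"claw":[5.4,5.4,5.4,5.4,5.4,5.4],"xyz":[[0,0,0],[0,0,0],[0,0,0],[0,0,-1],[0,0,-3],[0,0,-4]],"roll":[0,0,0,0,0,0]}' 20; python3 -m handwheel '{"claw":[5.4,5.4,5.4,5.4,5.4,5.4,5.4,5.4],"xyz":[[0,0,-4],[0,0,-4],[0,0,-3],[0,0,-1],[0,0,0],[0,0,0],[0,0,0],[0,0,0]],"roll":[0,0,0,-0.14,-0.14,-0.14,-0.14,-0.14]}'; python3 -m handwheel '{"claw":[5.4,5.4,5.4,5.4,5.4,5.4,5.4,5.4],"xyz":[[0,0,0],[0,0,0],[0,0,0],[0,0,0],[0,0,0],[0,0,0],[0,0,0],[0,0,0]],"roll":[-0.14,-0.14,-0.14,-0.14,-0.14,-0.14,-0.03,0]}'
python3 - <<'E'
from station import robot
import cv2
a=robot.camera("scene")["image"][190:310,400:560,::-1];b=robot.camera("side")["image"][130:250,180:340,::-1]
cv2.imwrite("pics/c1.png",cv2.resize(cv2.hconcat([a,b]),None,fx=2.5,fy=2.5))
print(robot.state()['q'])
E
```

```text
t: 6.4
tcp_pos: [0.4718, 0.3593, 0.1738]
tool_rot: [3.139, -0.0, -0.006]
wrist_force: [0.4, 0.5, 1.0]
grip_width: 0.0541
t: 7.2
tcp_pos: [0.4728, 0.3599, 0.2949]
tool_rot: [-2.948, -1.086, -0.001]
wrist_force: [1.4, -0.3, 0.6]
grip_width: 0.0543
t: 8.0
tcp_pos: [0.4729, 0.3599, 0.2946]
tool_rot: [-2.225, -2.218, -0.0]
wrist_force: [0.7, 0.4, 0.2]
grip_width: 0.0541
[ 5.34370506e-01  3.58054235e-01  1.53336640e+00  7.67132121e-05
  1.25009772e+00 -1.03301516e+00]
```

View pics/c1.png

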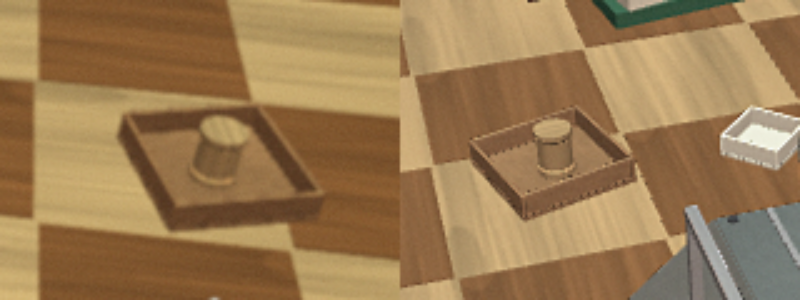

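Spool stands upright in the tray (crop: scene (215,150), side (553,148)). Since no row can tilt the tool, I'll take the knob with the upright tool, fingertips low but the body just above the bar (TCP z ≥ 0.151), and move along the tilted axis.

```bash
python3 -m handwheel '{"claw":[5.4,5.4,5.4,5.4,5.4,5.4,5.4,5.4],"xyz":[[-2,0.2,0],[-3,0.4,0],[-4,0.5,0],[-4,0.5,0],[-4,0.5,0],[-4,0.5,0],[-4,0.5,0],[-4,0.5,0]],"roll":[0,0,0,0,0,0,0,0]}'; python3 -m handwheel '{"claw":[5.4,5.4,5.4,5.4,5.4,5.4,5.4,5.4],"xyz":[[-4,0.3,0],[-4,0.2,0],[-2.9,0,0],[-1,0,1.5],[0,0,3],[0,0,3],[0,0,3],[0,0,0]],"roll":[0,0,0,0,0,0,0,0]}'
python3 -m handwheel '{"claw":[5.4,5.4,5.4,5.4],"xyz":[[0,0,1.0],[0,0,0],[0,0,0],[0,0,0]],"roll":[0,0,0,0]}'
python3 - <<'E'
from station import robot
import cv2,json
c=robot.camera("side")
cv2.imwrite("pics/k1.png",cv2.resize(c["image"][170:320,220:420,::-1],None,fx=4,fy=4,interpolation=cv2.INTER_CUBIC))
s=robot.state();print(s['tcp_pos'],s['wrist_force'])
E
```

```text
t: 8.9
tcp_pos: [0.5087, 0.0684, 0.2944]
tool_rot: [2.224, 2.218, 0.0]
wrist_force: [0.4, 0.3, 0.2]
grip_width: 0.0542
t: 9.7
tcp_pos: [0.5112, -0.0486, 0.1861]
tool_rot: [-2.22, -2.214, 0.006]
wrist_force: [-0.8, -0.1, 0.9]
grip_width: 0.0544
t: 10.1
tcp_pos: [0.5143, -0.0491, 0.1802]
tool_rot: [2.221, 2.219, 0.002]
wrist_force: [-0.6, 0.0, -0.6]
grip_width: 0.0541
[ 0.51424637 -0.04913866  0.18012858] [-0.66443272 -0.21729466  0.09428391]
```

View pics/k1.png

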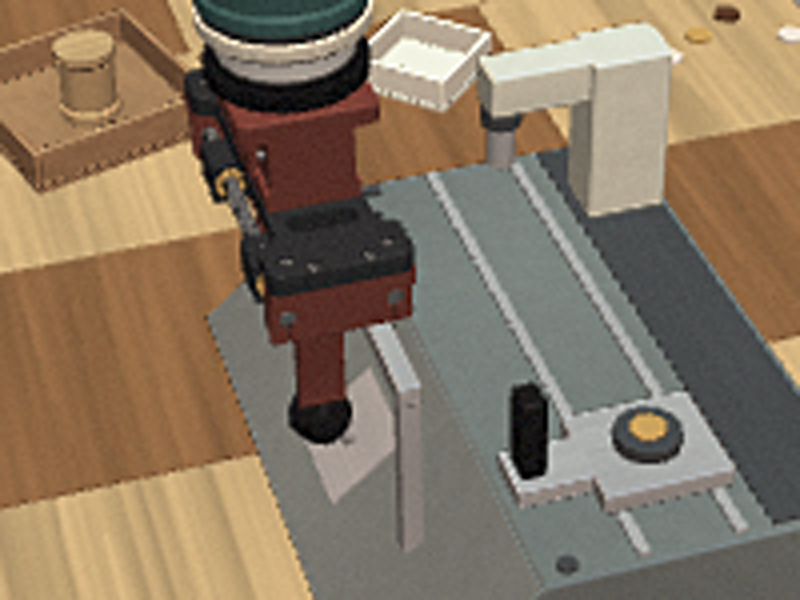

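Fingers straddle the knob, body above the bar. Descend to just over the bar.

```bash
python3 -m handwheel '{"claw":[5.4,5.4,5.4,5.4],"xyz":[[0,0,1.5],[0,0.1,1.2],[0,0,0],[0,0,0]],"roll":[0,0,0,0]}';  python3 -m handwheel '{"claw":[5.4,5.4,5.4],"xyz":[[0,0,0.2],[0,0,0],[0,0,0]],"roll":[0,0,0]}'
```

```text
t: 10.55
tcp_pos: [0.5146, -0.049, 0.152]
tool_rot: [-2.222, -2.22, 0.001]
wrist_force: [-0.4, -0.5, -0.0]
grip_width: 0.0541
t: 10.85
tcp_pos: [0.5148, -0.0491, 0.1504]
tool_rot: [2.222, 2.22, 0.0]
wrist_force: [0.3, 1.2, 0.0]
grip_width: 0.0537
```

Close, then pull along (−0.643, 0, +0.766): tool y −, tool z −.

```bash
python3 -m handwheel '{"claw":[2,2,2,2,2,2,2],"xyz":[[0,0,0],[0,0,0],[0,0,0],[0,0,0],[0,0,0],[0,0,0],[0,0,0]],"roll":[0,0,0,0,0,0,0]}' 30; python3 -m handwheel '{"claw":[2,2,2,2],"xyz":[[0,-0.32,-0.38],[0,-0.32,-0.38],[0,0,0],[0,0,0]],"roll":[0,0,0,0]}' 30
```

```text
t: 11.55
tcp_pos: [0.5147, -0.0489, 0.1501]
tool_rot: [-2.222, -2.22, -0.0]
wrist_force: [0.7, 1.6, -1.4]
grip_width: 0.0269
t: 11.95
tcp_pos: [0.5078, -0.0489, 0.1582]
tool_rot: [-2.222, -2.22, 0.0]
wrist_force: [-1.4, 1.7, 3.3]
grip_width: 0.0268
```

```bash
python3 -m handwheel '{"claw":[2,2,2,2,2],"xyz":[[0,-0.26,-0.31],[0,-0.26,-0.31],[0,-0.26,-0.31],[0,0,0],[0,0,0]],"roll":[0,0,0,0,0]}' 30
python3 - <<'E'
from station import robot
import cv2,json
c=robot.camera("side")
cv2.imwrite("pics/k2.png",cv2.resize(c["image"][170:320,220:420,::-1],None,fx=4,fy=4,interpolation=cv2.INTER_CUBIC))
s=robot.state();print(s['tcp_pos'],s['wrist_force'])
E
```

```text
t: 12.45
tcp_pos: [0.5011, -0.049, 0.1673]
tool_rot: [2.222, 2.219, 0.002]
wrist_force: [4.4, 2.5, -3.5]
grip_width: 0.0246
[ 0.50112388 -0.04905034  0.16734163] [ 4.1433507   2.61830286 -2.56265271]
```

View pics/k2.png

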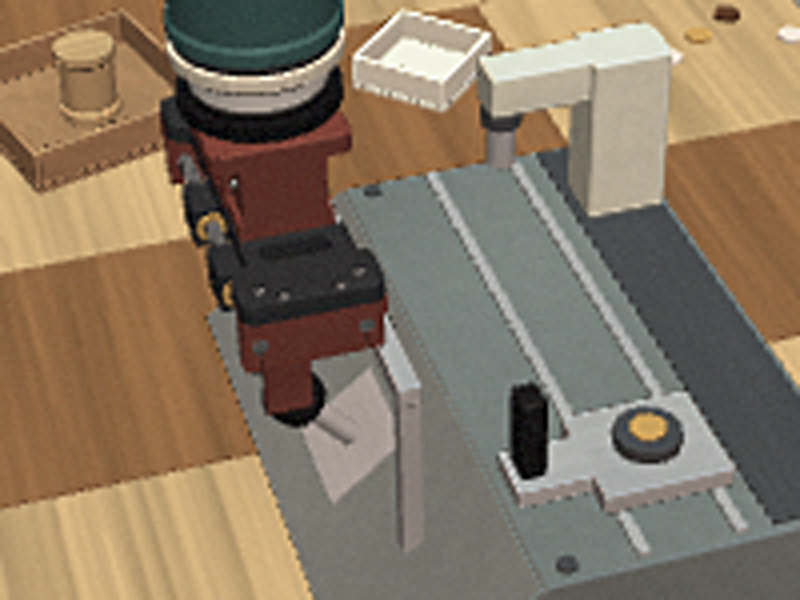

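Knob visibly out with stem showing; head centre ~(292,396) in the crop → (293,269). Compare with prediction, then release and regrip deeper to pull again for certainty.

```bash
python3 - <<'E'
from h import *
for d in(0,.01,.015,.02): 
    p=proj(C["side"],[.522-.643*(d-.0015),-.0486,.066+.766*(d-.0015)])[0]; print(d,p,(p-[220,170])*4)
E
python3 -m handwheel '{"claw":[4.5,4.5,4.5,4.5],"xyz":[[0,0,0],[0,0,0],[0,0,0],[0,0,0]],"roll":[0,0,0,0]}' 30
python3 -m handwheel '{"claw":[4.5,4.5,4.5],"xyz":[[0,0.3,1.2],[0,0,0],[0,0,0]],"roll":[0,0,0]}' 30
python3 -m handwheel '{"claw":[2,2,2,2,2,2],"xyz":[[0,0,0],[0,0,0],[0,0,0],[0,0,0],[0,0,0],[0,0,0]],"roll":[0,0,0,0,0,0]}' 20
```

```text
0 [300.7 273.3] [322.8 413.2]
0.01 [297.5 271. ] [310. 404.]
0.015 [295.8 269.9] [303.2 399.6]
0.02 [294.2 268.8] [296.8 395.2]
t: 12.9
tcp_pos: [0.5, -0.0492, 0.167]
tool_rot: [-2.222, -2.22, 0.001]
wrist_force: [-0.7, 0.9, -0.4]
grip_width: 0.0453
t: 13.2
tcp_pos: [0.503, -0.0489, 0.1543]
tool_rot: [-2.221, -2.22, 0.001]
wrist_force: [-0.7, -0.1, 0.4]
grip_width: 0.0453
t: 13.8
tcp_pos: [0.5035, -0.0489, 0.1551]
tool_rot: [-2.222, -2.22, -0.0]
wrist_force: [0.3, 1.4, 0.3]
grip_width: 0.0294
```

```bash
python3 -m handwheel '{"claw":[2,2,2,2],"xyz":[[0,-0.16,-0.19],[0,0,0],[0,0,0],[0,0,0]],"roll":[0,0,0,0]}' 20; python3 -m handwheel '{"claw":[2,2,2,2],"xyz":[[0,-0.1,-0.11],[0,0,0],[0,0,0],[0,0,0]],"roll":[0,0,0,0]}' 20
```

```text
t: 14.2
tcp_pos: [0.503, -0.049, 0.156]
tool_rot: [2.222, 2.219, 0.003]
wrist_force: [6.3, 0.9, -16.9]
grip_width: 0.0296
t: 14.6
tcp_pos: [0.5026, -0.049, 0.1568]
tool_rot: [2.222, 2.218, 0.004]
wrist_force: [9.5, 2.0, -22.3]
grip_width: 0.0292
```

End stop confirmed (24 N with no travel, at the predicted out position). Release and go to the handle.

```bash
python3 -m handwheel '{"claw":[6,6,6,6,6,6,6],"xyz":[[0,0,0],[0,0,0],[0,0,0],[0,0,-1.5],[0,0,-3],[0,0,-3],[0,0,-1.5]],"roll":[0,0,0,0,0,0,0]}' 20; python3 -m handwheel '{"claw":[6,6,6,6,6],"xyz":[[-2.5,2.4,0],[-3,2.8,0],[-3,2.8,0],[-1.5,1.6,0],[0,0,0]],"roll":[0,0,0,0,0]}' 20; python3 -m handwheel '{"claw":[6,6,6,6,6],"xyz":[[0,0,2],[0,0,2.5],[0,0,1.5],[0,0,0],[0,0,0]],"roll":[0,0,0,0,0]}' 20
python3 - <<'E'
from station import robot
import cv2,json
c=robot.camera("side")
cv2.imwrite("pics/h1.png",cv2.resize(c["image"][170:320,240:440,::-1],None,fx=4,fy=4,interpolation=cv2.INTER_CUBIC))
E
```

```text
t: 15.3
tcp_pos: [0.5016, -0.0493, 0.2507]
tool_rot: [2.22, 2.219, 0.002]
wrist_force: [-0.1, -0.5, 0.0]
grip_width: 0.0598
t: 15.8
tcp_pos: [0.5987, -0.1516, 0.2484]
tool_rot: [2.223, 2.217, 0.001]
wrist_force: [-0.0, -0.8, -0.4]
grip_width: 0.0601
t: 16.3
tcp_pos: [0.596, -0.1484, 0.1883]
tool_rot: [-2.221, -2.22, 0.001]
wrist_force: [-0.2, 0.6, 0.8]
grip_width: 0.0602
```

View pics/h1.png

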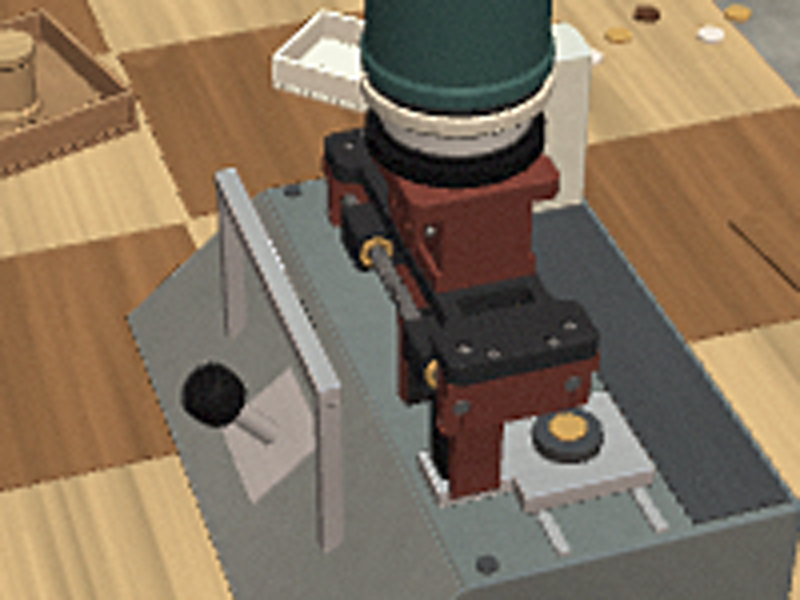

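Gripper straddles the handle; knob stays out at (293.5,269). Grip it (about 18 mm expected).

```bash
python3 -m handwheel '{"claw":[6,1,1,1,1,1,1,1],"xyz":[[0,0,0.4],[0,0,0],[0,0,0],[0,0,0],[0,0,0],[0,0,0],[0,0,0],[0,0,0]],"roll":[0,0,0,0,0,0,0,0]}' 15
```

```text
t: 17.15
tcp_pos: [0.5968, -0.1494, 0.184]
tool_rot: [2.222, 2.221, -0.001]
wrist_force: [-0.7, -0.5, -0.2]
grip_width: 0.0181
```

```bash
python3 -m handwheel '{"claw":[1,1,1,1,1,1,1,1],"xyz":[[1,0,0],[2,0,0],[2.5,0,0],[2.5,0,0],[2.5,0,0],[2.5,0,0],[2.5,0,0],[2,0,0]],"roll":[0,0,0,0,0,0,0,0]}' 15;python3 -m handwheel '{"claw":[1,1,1,1,1,1],"xyz":[[1.8,0,0],[1,0,0],[0.6,0,0],[0,0,0],[0,0,0],[0,0,0]],"roll":[0,0,0,0,0,0]}' 15
python3 - <<'E'
from station import robot
import cv2,json
for n in("side","scene","wrist"):
    c=robot.camera(n);cv2.imwrite(f"pics/d_{n}.png",c["image"][:,:,::-1])
    if n=="wrist":json.dump([c["K"].tolist(),c["rvec"].tolist(),c["tvec"].tolist()],open("d.json","w"))
a=cv2.resize(cv2.imread("pics/d_side.png")[160:260,280:380],None,fx=4,fy=4,interpolation=cv2.INTER_CUBIC)
b=cv2.resize(cv2.imread("pics/d_scene.png")[220:320,280:380],None,fx=4,fy=4,interpolation=cv2.INTER_CUBIC)
cv2.imwrite("pics/d.png",cv2.hconcat([a,b]))
E
```

```text
t: 17.95
tcp_pos: [0.5963, 0.0271, 0.184]
tool_rot: [-2.221, -2.221, 0.002]
wrist_force: [-1.7, -3.9, 0.7]
grip_width: 0.0181
t: 18.55
tcp_pos: [0.5962, 0.06, 0.1841]
tool_rot: [-2.222, -2.219, 0.001]
wrist_force: [-4.5, 2.9, 6.3]
grip_width: 0.0176
```

View pics/d.png

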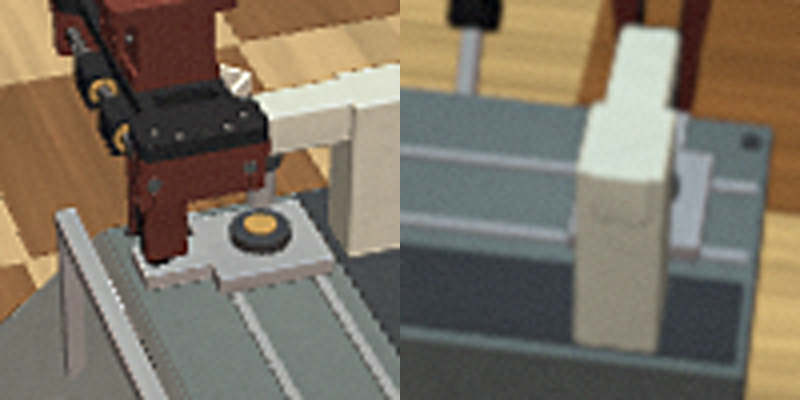

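Side crop: die centre ~(261,222), i.e. full (345,215.5), beneath the ram rod; scene view hides the die behind the arm. Refine with the brass pin's centroid.

Run:
```python
from h import *
def brass(f,x0,x1,y0,y1):
    h=cv2.cvtColor(cv2.imread(f),cv2.COLOR_BGR2HSV)[y0:y1,x0:x1]
    m=cv2.inRange(h,(12,120,120),(28,255,255)); n,_,s,c=cv2.connectedComponentsWithStats(m)
    i=1+s[1:,4].argmax(); return c[i]+[x0,y0],s[i,4]
p0,n0=brass("pics/side0.png",370,395,268,290);p1,n1=brass("pics/d_side.png",335,358,205,225)
print(p0,n0,p1,n1)
for z in(.104,.108): print(plane(C["side"],p0,z),plane(C["side"],p1,z))
print("w brass0",brass("pics/w1.png",315,345,325,355))
# ram rod edges in initial side picture, rows 200..211
g=cv2.cvtColor(cv2.imread("pics/side0.png"),cv2.COLOR_BGR2HSV)
for r in(204,206,208,210,211,212,213): print(r,[tuple(map(int,v[1:])) for v in g[r,338:353]])
for y in(.057,.059,.061,.063,.065): print(y,proj(C["side"],[[.656,y,.118],[.656,y,.125]]).tolist())
```

```text
[381.56521739 276.36956522] 46 [344.66666667 215.63333333] 30
[ 0.6554 -0.1491  0.104 ] [0.6549 0.062  0.104 ]
[ 0.6535 -0.1533  0.108 ] [0.653  0.0566 0.108 ]
w brass0 (array([329.22090261, 342.55819477]), np.int32(421))
204 [(137, 143), (142, 147), (146, 154), (112, 112), (22, 105), (22, 125), (28, 136), (28, 135), (29, 143), (24, 136), (45, 118), (143, 153), (144, 154), (141, 146), (135, 147)]
206 [(138, 142), (139, 141), (138, 152), (115, 109), (18, 102), (30, 121), (33, 132), (26, 139), (29, 140), (24, 130), (46, 117), (145, 139), (141, 150), (142, 153), (132, 153)]
208 [(142, 144), (144, 140), (146, 147), (108, 113), (17, 104), (29, 122), (27, 132), (34, 136), (31, 140), (22, 127), (55, 111), (160, 142), (166, 117), (102, 125), (91, 143)]
210 [(162, 148), (165, 122), (143, 107), (75, 102), (24, 106), (28, 120), (29, 133), (30, 134), (36, 136), (33, 122), (24, 129), (14, 150), (22, 127), (23, 124), (18, 127)]
211 [(22, 140), (19, 124), (20, 125), (20, 128), (7, 113), (36, 133), (36, 136), (30, 137), (35, 138), (28, 127), (3, 174), (3, 183), (8, 150), (16, 128), (14, 126)]
212 [(25, 130), (16, 124), (22, 130), (16, 128), (14, 127), (14, 130), (11, 116), (9, 111), (10, 125), (11, 96), (5, 152), (1, 180), (1, 179), (17, 123), (13, 121)]
213 [(18, 127), (18, 125), (14, 125), (18, 126), (19, 124), (20, 127), (18, 125), (14, 127), (15, 123), (19, 123), (7, 137), (6, 180), (4, 179), (5, 152), (20, 126)]
0.057 [[345.9, 211.5], [346.0, 208.8]]
0.059 [[345.6, 211.0], [345.7, 208.3]]
0.061 [[345.3, 210.5], [345.4, 207.8]]
0.063 [[345.0, 210.0], [345.1, 207.3]]
0.065 [[344.7, 209.5], [344.7, 206.9]]
```

Run:
```python
from h import *
w=W("w1.json"); g=cv2.cvtColor(cv2.imread("pics/w1.png"),cv2.COLOR_BGR2GRAY)
for r in range(20,42): print(r,g[r,316:346:2].tolist())
for y in(.059,.061,.063):
  print(y,proj(w,[[.648,y,.118],[.656,y-.008,.118],[.664,y,.118],[.646,y-.013,.154],[.646,y-.013,.18]]).tolist())
for z in(.104,.106,.108):print(plane(w,(329.2,342.5),z))
```

```text
20 [144, 142, 143, 143, 143, 143, 144, 144, 143, 143, 143, 142, 143, 141, 144]
21 [142, 140, 144, 142, 145, 143, 146, 145, 142, 141, 140, 143, 143, 143, 139]
22 [139, 141, 141, 140, 141, 141, 143, 141, 141, 142, 140, 144, 142, 140, 143]
23 [140, 141, 139, 143, 142, 144, 143, 144, 143, 140, 141, 141, 139, 141, 140]
24 [138, 141, 143, 140, 140, 140, 141, 141, 140, 143, 144, 141, 140, 141, 141]
25 [139, 140, 139, 138, 141, 142, 142, 138, 142, 138, 136, 139, 137, 140, 138]
26 [137, 140, 139, 141, 138, 139, 140, 140, 141, 138, 137, 137, 137, 136, 138]
27 [138, 137, 137, 141, 137, 139, 141, 139, 141, 140, 139, 136, 138, 135, 137]
28 [140, 141, 134, 134, 129, 127, 130, 134, 128, 131, 130, 133, 137, 139, 140]
29 [144, 141, 120, 105, 91, 70, 61, 55, 62, 62, 82, 111, 139, 144, 147]
30 [145, 143, 143, 107, 110, 110, 101, 89, 95, 103, 114, 124, 144, 143, 144]
31 [144, 144, 142, 126, 111, 110, 113, 115, 115, 112, 114, 141, 143, 144, 142]
32 [146, 144, 142, 138, 121, 117, 111, 113, 111, 117, 130, 143, 143, 142, 144]
33 [145, 145, 143, 144, 146, 136, 119, 115, 126, 134, 146, 141, 145, 141, 141]
34 
[... 251 characters left out ...]
, 145, 143, 145, 146, 145, 144, 145, 144, 143, 145, 143, 144]
38 [147, 144, 141, 145, 143, 144, 143, 145, 145, 145, 145, 141, 144, 145, 145]
39 [142, 144, 143, 144, 145, 145, 145, 146, 144, 141, 147, 144, 143, 146, 144]
40 [142, 147, 145, 144, 146, 145, 146, 147, 146, 145, 144, 143, 147, 144, 144]
41 [145, 143, 146, 145, 143, 145, 146, 144, 144, 147, 146, 145, 146, 146, 144]
0.059 [[316.1, 19.2], [330.2, 34.7], [344.4, 19.1], [311.3, 30.3], [309.9, 16.9]]
0.061 [[316.0, 15.3], [330.2, 30.8], [344.4, 15.2], [311.2, 25.8], [309.9, 11.8]]
0.063 [[316.0, 11.4], [330.2, 27.0], [344.5, 11.3], [311.2, 21.3], [309.8, 6.6]]
[ 0.6562 -0.1511  0.104 ]
[ 0.6562 -0.15    0.106 ]
[ 0.6561 -0.1489  0.108 ]
```

Wrist view now puts the ram at y≈0.0597 and die travel needed ≈0.2097 (done 0.2094). Release, back off and check from the front.

```bash
python3 -m handwheel '{"claw":[3.5,3.5,3.5,3.5,3.5,3.5,3.5],"xyz":[[0,0,0],[0,0,0],[0,0,0],[0,0,-1.5],[0,0,-2.5],[0,0,-2.5],[0,0,-1]],"roll":[0,0,0,0,0,0,0]}' 15;python3 -m handwheel '{"claw":[3.5,3.5,3.5,3.5,3.5,3.5],"xyz":[[-2,-2,0],[-3,-2.5,0],[-3,-2.5,0],[-2.5,-1.5,0],[-1.5,-0.5,0],[0,0,0]],"roll":[0,0,0,0,0,0]}' 15
python3 - <<'E'
from station import robot
import cv2,json
c=robot.camera("wrist");cv2.imwrite("pics/f.png",c["image"][:,:,::-1])
json.dump([c["K"].tolist(),c["rvec"].tolist(),c["tvec"].tolist()],open("f.json","w"))
cv2.imwrite("pics/f_side.png",robot.camera("side")["image"][:,:,::-1])
from h import *
w=W("f.json");print(proj(w,[[.656,.060,.104],[.656,.060,.118],[.646,.047,.154],[.646,.073,.154],[.597,.06,.14],[.509,-.0486,.081]]))
E
```

```text
t: 19.4
tcp_pos: [0.5983, 0.0597, 0.2613]
tool_rot: [2.221, 2.218, 0.004]
wrist_force: [0.1, 0.5, -0.8]
grip_width: 0.0347
t: 20.0
tcp_pos: [0.506, -0.0616, 0.2587]
tool_rot: [-2.225, -2.218, 0.001]
wrist_force: [0.2, 0.2, -0.4]
grip_width: 0.0352
[[501.9 461.4]
 [510.9 478. ]
 [517.7 515.2]
 [564.2 515.1]
 [539.9 423.5]
 [342.8 244.9]]
```

The wrist view there would put the die behind the gripper; better from above, in front of the ram.

```bash
python3 -m handwheel '{"claw":[8.5,8.5,8.5,8.5,8.5,8.5,8.5],"xyz":[[0,0,-2.5],[0,0,-2.5],[3,3,0],[3.2,3.5,0],[3.2,3.5,0],[2.8,3.4,0],[0,0,0]],"roll":[0,0,0,0,0,0,0]}' 15; python3 -m handwheel '{"claw":[8.5,8.5],"xyz":[[0,0,0],[0,0,0]],"roll":[0,0]}' 15
python3 - <<'E'
from station import robot
import cv2,json
c=robot.camera("wrist");cv2.imwrite("pics/g.png",c["image"][:,:,::-1])
json.dump([c["K"].tolist(),c["rvec"].tolist(),c["tvec"].tolist()],open("g.json","w"))
from h import *
w=W("g.json");p=proj(w,[[.656,.060,.104],[.656,.060,.118],[.646,.047,.154],[.646,.073,.154],[.646,.047,.18],[.646,.073,.18],[.597,.06,.14]]);print(p)
x,y=p[0].astype(int);print(x,y)
im=c["image"][:,:,::-1][max(0,y-110):y+90,x-133:x+133]
cv2.imwrite("pics/g_c.png",cv2.resize(im,(798,600),interpolation=cv2.INTER_CUBIC))
E
```

```text
t: 20.8
tcp_pos: [0.6449, 0.0668, 0.3082]
tool_rot: [2.217, 2.225, 0.005]
wrist_force: [0.5, -0.7, -0.1]
grip_width: 0.0842
t: 21.0
tcp_pos: [0.64, 0.062, 0.3085]
tool_rot: [-2.221, -2.22, 0.002]
wrist_force: [0.0, 0.1, -0.0]
grip_width: 0.0853
[[319.7 252.7]
 [319.6 258.6]
 [297.3 260.7]
 [341.3 260.7]
 [294.6 275.6]
 [343.5 275.6]
 [319.3 174.9]]
319 252
```

View pics/g_c.png

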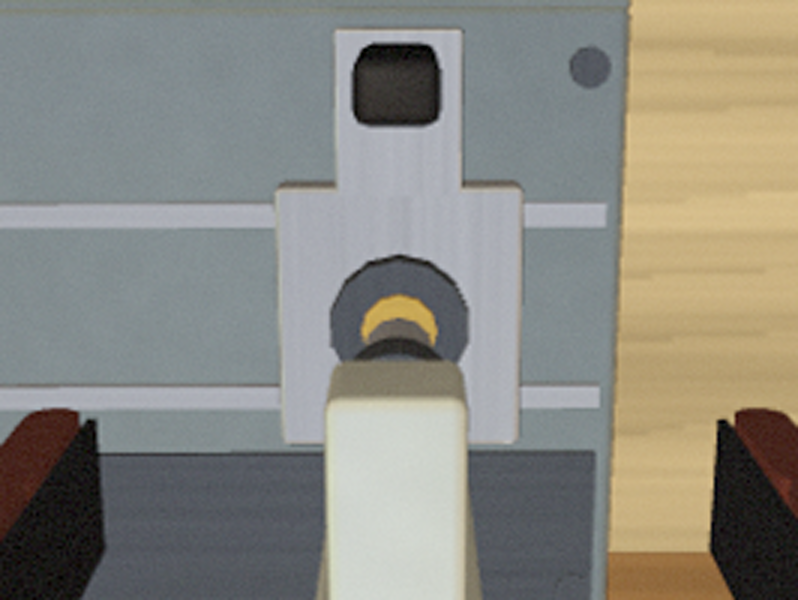

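Die (331–468, centre 399.5) and ram/collar (358–442, centre 400) coincide to about 0.3 mm; no correction. Now push the knob home with closed fingertips.

```bash
python3 -m handwheel '{"claw":[0,0,0,0,0,0,0],"xyz":[[-2,-2.6,0],[-3,-3.8,0],[-3,-3.8,0],[-3.1,-4.2,0],[0,0,0],[0,0,0],[0,0,0]],"roll":[0,0,0,0,0,0,0]}' 20;  python3 -m handwheel '{"claw":[0,0,0,0,0,0,0,0],"xyz":[[0,0,3],[0,0,3],[0,0,3],[0,0,1.5],[0,0,0.5],[0,0,0],[0,0,0],[0,0,0]],"roll":[0,0,0,0,0,0,0,0]}' 20
```

```text
t: 21.75
tcp_pos: [0.4993, -0.0478, 0.3096]
tool_rot: [2.222, 2.219, 0.002]
wrist_force: [-0.5, 0.4, 0.5]
grip_width: 0.0323
t: 22.55
tcp_pos: [0.4996, -0.0477, 0.2]
tool_rot: [2.221, 2.22, 0.002]
wrist_force: [0.7, 0.2, 0.5]
grip_width: 0.0008
```

```bash
python3 -m handwheel '{"claw":[0,0,0,0],"xyz":[[0,-0.55,1.3],[0,0,1.3],[0,0,0],[0,0,0]],"roll":[0,0,0,0]}' 20; python3 -m handwheel '{"claw":[0,0,0,0,0,0],"xyz":[[0,0.32,0.38],[0,0.32,0.38],[0,0.32,0.38],[0,0.32,0.38],[0,0,0],[0,0,0]],"roll":[0,0,0,0,0,0]}' 20;python3 -m handwheel '{"claw":[0,0,0,0],"xyz":[[0,0.2,0.23],[0,0.13,0.15],[0,0,0],[0,0,0]],"roll":[0,0,0,0]}' 20
```

```text
t: 22.95
tcp_pos: [0.4935, -0.0478, 0.1737]
tool_rot: [2.222, 2.22, 0.001]
wrist_force: [-0.2, 0.5, -0.4]
grip_width: 0.0007
t: 23.55
tcp_pos: [0.5061, -0.0477, 0.1577]
tool_rot: [-2.222, -2.221, 0.0]
wrist_force: [-0.0, 0.6, -0.0]
grip_width: 0.0004
t: 23.95
tcp_pos: [0.5078, -0.0477, 0.1553]
tool_rot: [-2.221, -2.22, 0.003]
wrist_force: [-7.8, 0.1, 22.1]
grip_width: 0.0006
```

23 N at the predicted home position: end stop. Retreat and verify numerically.

```bash
python3 -m handwheel '{"claw":[0,0,0,0,0,0,0,0],"xyz":[[0,-0.6,-0.7],[0,-0.6,-0.7],[0,-1,-2],[0,0,-3],[0,0,-3],[-3,0,-3],[-3,0,-2],[0,0,0]],"roll":[0,0,0,0,0,0,0,0]}' 20;python3 -m handwheel '{"claw":[0,0,0,0,0,0],"xyz":[[3.5,0,0],[3.5,0,0],[3.5,0,0],[3.5,0,0],[3,0,0],[0,0,0]],"roll":[0,0,0,0,0,0]}'
python3 - <<'E'
from station import robot
from h import *
im=robot.camera("side")["image"][:,:,::-1];cv2.imwrite("pics/end.png",im)
def dark(i,x0,x1,y0,y1):
    g=cv2.cvtColor(i,cv2.COLOR_BGR2GRAY)[y0:y1,x0:x1]; m=(g<45).astype(np.uint8)
    n,_,s,c=cv2.connectedComponentsWithStats(m); k=1+s[1:,4].argmax(); return (c[k]+[x0,y0]).round(2),s[k]
def brass(i,x0,x1,y0,y1):
    m=cv2.inRange(cv2.cvtColor(i,cv2.COLOR_BGR2HSV)[y0:y1,x0:x1],(12,120,120),(28,255,255)); n,_,s,c=cv2.connectedComponentsWithStats(m)
    k=1+s[1:,4].argmax(); return c[k]+[x0,y0],s[k,4]
im=np.ascontiguousarray(im)
for f in("side0","f_side"): print(f,dark(cv2.imread(f"pics/{f}.png"),280,318,255,290))
print("end",dark(im,280,318,255,290))
print(brass(cv2.imread("pics/f_side.png"),335,358,205,225),brass(im,335,358,205,225))
d=cv2.absdiff(cv2.imread("pics/f_side.png"),im)[120:430,200:520].max(2)
print(robot.state()['tcp_pos'],[ (n,int((cv2.absdiff(cv2.imread('pics/side0.png'),im)[y0:y1,x0:x1].max(2)>60).sum())) for n,x0,x1,y0,y1 in[("twine",330,390,370,430),("sciss",400,500,360,430),("dish",305,345,170,200)]])
E
```

```text
t: 24.75
tcp_pos: [0.489, -0.1109, 0.3013]
tool_rot: [2.22, 2.213, 0.003]
wrist_force: [0.8, -0.0, 0.4]
grip_width: 0.0001
t: 25.35
tcp_pos: [0.4861, 0.0656, 0.2972]
tool_rot: [-2.217, -2.223, 0.0]
wrist_force: [0.4, 0.3, -0.6]
grip_width: 0.0006
side0 (array([299.55, 272.83]), array([ 12,  10,  16,  16, 180], dtype=int32))
f_side (array([292.96, 268.49]), array([  6,   6,  15,  16, 181], dtype=int32))
end (array([299.53, 272.84]), array([ 12,  10,  16,  16, 180], dtype=int32))
(array([337.42857143, 207.42857143]), np.int32(35)) (array([337.42857143, 207.42857143]), np.int32(35))
[0.4863214  0.06399353 0.29730755] [('twine', 0), ('sciss', 0), ('dish', 50)]
```

Run:
```python
from station import robot
import cv2
i=cv2.absdiff(robot.camera("scene")["image"][:,:,::-1].copy(),cv2.imread("pics/scene0.png"))
print((i[305:360,455:520].max(2)>60).sum(),(i[255:325,90:145].max(2)>60).sum(),(i[210:252,140:185].max(2)>60).sum())
print(robot.sign_off())
```

```text
0 0 0
the job is handed in; nothing more can be done
None
```

The job is done in the order asked, and I handed it in at about 25 s on the robot's clock, well under the 72 s limit.

- **Spool:** it was lifted off the track and stands upright in the tray. I saw this in both the scene and side views.
- **Knob out:** the moves have no tilt, so I gripped the knob with the tool pointing straight down, just above the guide bar, and pulled along its slanted axis. It moved to its predicted out position, and a second pull met about 24 N with almost no travel.
- **Carriage:** I slid it about 0.209 m and let go. From above, the die and ram centres agree to about 0.3 mm. The coarser side-camera estimates had differed by 1–3 mm.
- **Knob home:** I pushed it in until it met about 23 N. Its position in the side image then matched the starting picture to within 0.02 px.
- **Bystanders:** the twine, pin dish and scissors show no change from the first scene picture. The side-camera check did flag 50 changed pixels around the dish; I put that down to the gripper being in view there in the first picture.
- **Check that failed:** a repeat check that the die had stayed put after the knob went in picked up the wrong spot. The die's final position therefore rests on the top view taken just before that push.

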